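# Unlatch the dish-room chest

## Robot

A 6-joint arm with a two-finger parallel gripper is mounted at the origin on the work surface. World frame = base frame: x ahead of the robot, y to its left, z up, the work surface at z = 0. Lengths are in m, angles in rad, forces in N, time in s.
With the tool pointing down it reaches from about 0.35 to 0.85 m from the base axis. Payload 8.1 kg.
Tool frame: the origin (TCP) lies at the very end of the fingers, on their centre line; the grasp point (between the pads) lies 19 mm behind it; z points along the fingers, y is the direction in which the jaws open and shut (so a half turn about z gives the same grasp; the last joint's range is limited). The gripper opens to 93 mm and grips with 3 to 60 N. Pads are 15 mm wide; open, the fingers measure 128 mm over their backs; the gripper's body (75 mm by 188 mm) begins 65 mm behind the grasp point.
Start: joints at [1.248, 0.13, 1.488, -0, 1.523, -0.085], TCP at [0.141, 0.583, 0.219] pointing down, gripper open.
Joint ranges: [-2.96, 2.96], [-0.89, 2.26], [0.02, 2.5], [-1.34, 4.48], [0, 2.73], [-2.66, 2.66]. Speed limits (rad/s): [2.39, 2.39, 2.79, 3.14, 3.14, 3.14].

## Interface

Orientations are given as a unit quaternion [x, y, z, w].
In Python, from plant import * gives the robot as it stands. The module is installed in compiled form; this text tells all that it offers.
- The arm moves only by the shell command python3 -m handwheel 'ROWS' [OPENING]. ROWS is JSON, a list of rows, each a list of 6 numbers: the shift along the world's x, y, z in cm, then the turn, a rotation vector about the world's x, y, z in degrees. In form: [[x, y, z, rx, ry, rz], ...]. A call has 1 to 8 rows; each row shifts and turns the pose as measured when the row begins; what a row does not reach is not made up. A row lasts 1/12 s, in which the tool goes at most 41.7 mm and 7.16 degrees, less where a joint would pass 70% of its speed; a pose out of reach is approached as far as the arm can. A call with a gripper value outside its range is refused whole. OPENING is the finger opening in cm, from 0 to 9.3, set as the call begins (- or left out, the last holds). The fingers move at their own pace and stop on an object; the grip force is fixed at half the most. Time passes only in rows, so rows that do not move let the fingers close. It gives the time, the measured TCP pose, the force and the opening at its end, in the units of the state.
- get_state(): the state, without advancing time (a new reading comes with each control period).
- read_camera(name): name is "side" or "top" or "wrist"; returns the picture (480x640x3 uint8, red, green, blue); there is no depth.
- camera_params(name): a dict with "mtx" (3x3 intrinsics, pixels), "R" (3x3) and "t" (3): a world point X has camera coordinates R X + t. Camera axes: x right, y down, z forward; pixel columns grow to the right and rows downward; lengths in m; the calibration is good to about 2 mm. A picture is of the moment at which its call begins: read the wrist's pose just before it. camera_params takes no time and is no camera call; for the wrist camera it gives the pose at the moment of the call.
- sign_off(): hands the job in, once; it reports no verdict.
The state is a dict: "t": time; "q": joint angles; "dq": joint speeds; "effort": joint torques, N m; "position": TCP position; "ee_rot": TCP orientation; "contact_force": force on the tool from outside, world axes, zero at the start; "ft_torque": the same for the moment, N m; "grip_width": opening from 0.0 (shut) to 1.0 (fully open).
Only numpy, scipy, OpenCV 4.12 (cv2) and the standard library are available. Lean on these libraries where they do the work, as an engineer would, in place of code of your own. Each camera call takes 0.05 s, during which the arm holds its last target. There are 200 camera calls.

## Task

Open the latch of the steel chest: press the round release button in its lid gently until the sunken T-handle pops out, then grip the handle and turn it clockwise (seen from above) as far as it goes so that the lid springs ajar. Be gentle with the button and the handle, leave the things on and around the chest where they are, and let go of everything at the end.

Things in the scene. Friction and masses are not known exactly. Their poses are not given: they have to be found in the camera images.
- chest: Fixed steel chest, 280 (its x) x 400 (its y) x 150 mm tall; yaw varies. Origin at the centre of its underside, front to its -x. Its flat 20 mm lid (top 170 mm above the origin) is hinged along the rear (+x) edge. The T-handle lies sunken in a recess 26 mm wide (x), 120 mm long (y from -54 to +66 mm) in the lid, its upright turning axis at x = -70 mm, y = 0.
- t_bar: Dark grip bar of the T-handle, 16 mm wide (its x), 100 long (its y), 14 tall; origin at its centre, on the turning axis; a tongue reaches 11 mm beyond its +y end. Sunken at the start, top flush with the lid: it cannot be gripped or turned. Popped out, 22 mm is free under it: grip across its width from above with 40 to 80 N. Over 250 N in all (both fingers added) harms it.
- release_button: Dark round button, 26 mm across, at x = -70, y = +92 mm of the chest; origin at the centre of its top face, 28 mm above the lid at rest. Pressed straight down against a spring (4 to 9 N). It frees the handle at an unknown depth, different each time (about 3 to 20 mm), and about 2 mm deeper meets a hard stop: press slowly until the handle jumps out. Over 20 N breaks it. It springs back.
- handle_pop (a joint): How far the T-handle stands out: 0 sunken flush, about 0.036 (m) popped out. A spring pushes it out once the button frees it and holds it out with about 3.5 N; it gives a little if pushed down.
- latch_turn (a joint): Turn of the T-handle about the lock's upright axis, clockwise seen from above: 0 (bar along the chest's y) to 1.4 rad (its stop). Turns only when popped out; it takes about 0.25 N m and stays where it is left. The bolt under the lid lets go somewhere near 0.9 rad.
- chest_lid (a joint): Opening of the lid about the hinge along the chest's rear top edge: 0 shut, positive (rad) as the front rises. Once unlatched, springs lift it, with about 4 N at the handle, to about 0.13 rad (the handle then stands some 27 mm higher, tilted as much) and it stays there.
- tumbler: cream plastic tumbler, 72 mm across, 100 mm tall; origin at the centre of its foot
- cleaner: white closed plastic bottle, 64 mm across, 190 mm tall; origin at the centre of its foot
- can: plain tin can, 74 mm across, 110 mm tall; origin at the centre of its foot
- dish_brush: dish brush about 220 mm long lying on the table; origin under its middle
- ramekin: small steel sauce cup standing on the rear of the chest's lid, 64 mm across, 32 mm tall; origin at the centre of its foot
- scrubber: grey scrubbing block lying on the rear of the chest's lid, 95 x 62 x 24 mm; origin under its middle
- prep_bowl: steel bowl, 130 mm across, 60 mm tall; origin at the centre of its foot

How it is judged:
On the way, in this order (a step that is already met when the one before it is completed fails the run):
1. the release button is pressed and the T-handle has popped out, not yet turned (value of joint handle_pop above 0.03 m and value of joint latch_turn below 0.3 rad), for 0.1 s.
2. the T-handle is turned clockwise to its stop (value of joint latch_turn above 1.2 rad), for 0.1 s.
At the end, for the whole second after the job is handed in: The T-handle stands popped out (more than 28 mm) and turned clockwise past 1.2 rad of its 1.4 rad, and the lid rests ajar between 0.07 and 0.3 rad, at rest (value of joint latch_turn above 1.2 rad and value of joint handle_pop above 0.028 m and value of joint chest_lid between 0.07 and 0.3 rad and velocity of joint chest_lid below 0.1 rad/s); the robot touches nothing.
It fails at once if the release button is pressed with more than 20 N (contact force between the fingers and release_button above 20 N).
It fails at once if the T-handle is squeezed or strained with more than 250 N (contact force between the fingers and t_bar above 250 N).
It fails at once if a bystander is moved by more than 40 mm (distance of any of tumbler, cleaner, can, dish_brush, ramekin, scrubber, prep_bowl from where it was at the start of the episode above 0.04 m).
It also fails if it takes over 64 s, if anything falls off the work surface, if the arm or the gripper's body presses on something with over 40 N, if the wrist force passes 120 N, or if a joint passes its speed limit or range.

## Working session

There is one attempt and no reset: what is moved stays moved. The work goes in short steps, Python scripts to look and compute and a shell command to move; the robot and the scene stay as the last step left them, time stands still between calls to the robot, and variables do not carry over. Pictures are saved under pics/ and viewed, about 8 in all and at most 12, crops included, and the job is handed in when it is done.

```bash
mkdir -p pics; cat > h.py <<'E'
from plant import *
import numpy as np, cv2
def snap(n,f):
    p=camera_params(n); im=read_camera(n); cv2.imwrite('pics/'+f,im[:,:,::-1]); np.savez('pics/'+f[:-4],im=im,**{k:np.array(p[k]) for k in('mtx','R','t')}); return im
def load(f):
    return np.load('pics/'+f+'.npz')
def ray(p,uv,z):
    d=p['R'].T@np.linalg.inv(p['mtx'])@np.array([uv[0],uv[1],1.]); c=-p['R'].T@p['t']; return c+d*(z-c[2])/d[2]
def proj(p,X):
    x=p['mtx']@(p['R']@np.array(X)+p['t']); return x[:2]/x[2]
E
python3 - <<'E'
from h import *
a=snap('top','top1.png');b=snap('side','side1.png')
for n in('top','side'):
    p=camera_params(n);print(n,np.round(-p['R'].T@p['t'],3),np.round(p['R'],2).tolist())
print(get_state())
E
```

```text
top [0.471 0.026 1.072] [[-0.02, -1.0, 0.01], [-1.0, 0.02, -0.07], [0.07, -0.02, -1.0]]
side [ 0.645 -0.536  0.959] [[0.99, 0.14, -0.01], [0.11, -0.8, -0.58], [-0.09, 0.58, -0.81]]
{'t': 0.1, 'q': array([ 1.24760136e+00,  1.31113313e-01,  1.48914077e+00,  2.12278357e-05,
        1.52301493e+00, -8.54007504e-02]), 'dq': array([-4.17287273e-04, -5.90651148e-04, -7.25582807e-05,  4.52497464e-04,
        3.94354555e-04,  1.14892409e-04]), 'effort': array([ 1.18727770e-03, -5.61344433e+01, -4.93094552e+01,  7.70437298e-02,
        2.89543415e-02, -5.47292370e-05]), 'position': array([0.14114457, 0.58263923, 0.21769209]), 'ee_rot': array([ 1.18617645e-01,  9.92939652e-01, -8.18594548e-04, -1.80429845e-04]), 'contact_force': array([-0.3553385 ,  0.07669531,  0.08723688]), 'ft_torque': array([-0.04005847,  0.0023769 ,  0.01214015]), 'grip_width': 1.0002256622631873}
```

View pics/top1.png

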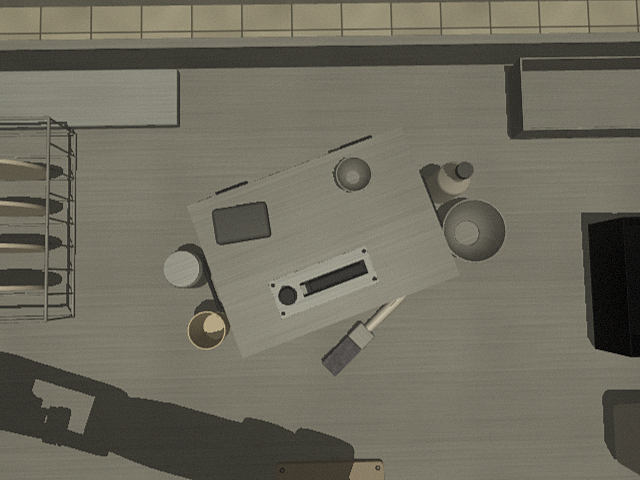

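View pics/side1.png

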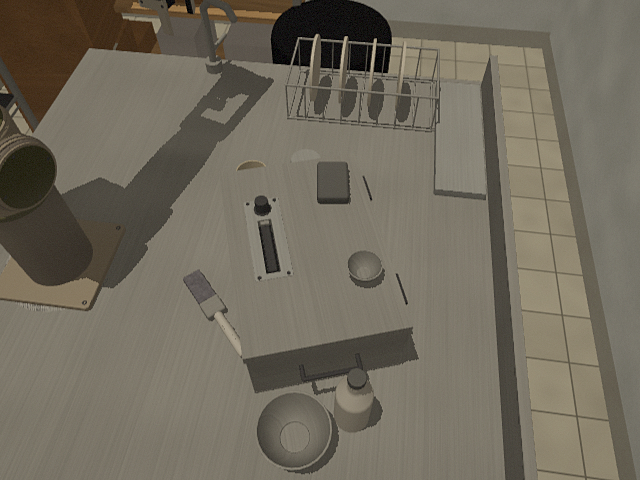

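The top view shows the button at about (288,296) and the recess running from (303,291) to (368,266). In the side view the button is at about (262,203). Next I measure both with masks.

```bash
python3 - <<'E'
from h import *
def comps(f,box,th):
    p=load(f);x0,y0,x1,y1=box;g=p['im'][y0:y1,x0:x1].max(2)
    m=(g<th).astype(np.uint8);n,l,s,c=cv2.connectedComponentsWithStats(m)
    for i in range(1,n):
        if s[i,4]>60:
            r=cv2.minAreaRect(np.argwhere(l==i)[:,::-1].astype(np.float32));print(f,s[i,4],s[i,:4]+[x0,y0,0,0],c[i]+[x0,y0],'rect',np.round(cv2.boxPoints(r)+[x0,y0],1).tolist())
    return p
for th in(45,60):
    p=comps('top1',(265,245,385,325),th);q=comps('side1',(235,190,300,285),th)
for n,uv in(('top',(288,296)),):print(ray(p,uv,.198))
# two-view triangulation of button top
print('side',ray(q,(262,201),.198))
for uv in((190,207),(401,131),(460,272),(244,357)): print('lidcorner',np.round(ray(p,uv,.17),3))
E
```

```text
top1 145 [308 262  52  23] [333.53793103 272.24137931] rect [[307.4, 280.6], [358.3, 260.3], [359.7, 263.7], [308.8, 284.1]]
top1 87 [324 271  44  18] [344.47126437 279.72413793] rect [[323.3, 286.0], [366.4, 270.4], [367.3, 272.8], [324.1, 288.4]]
side1 125 [255 201  16  14] [262.56  208.384] rect [[254.5, 203.1], [268.8, 200.7], [270.8, 213.0], [256.6, 215.4]]
side1 184 [259 225  21  48] [268.82065217 250.44565217] rect [[258.5, 226.8], [271.6, 224.6], [279.2, 270.5], [266.1, 272.6]]
top1 702 [300 260  68  37] [335.17378917 277.16809117] rect [[299.3, 283.6], [362.5, 259.5], [367.4, 272.4], [304.2, 296.5]]
top1 191 [279 286  18  19] [287.59162304 294.81675393] rect [[279.0, 286.0], [296.0, 286.0], [296.0, 304.0], [279.0, 304.0]]
side1 190 [254 196  17  20] [261.73157895 207.5       ] rect [[249.8, 200.1], [264.4, 193.8], [271.8, 211.2], [257.2, 217.5]]
side1 372 [259 225  21  48] [268.82795699 250.39784946] rect [[258.4, 226.1], [271.6, 223.9], [279.4, 270.6], [266.1, 272.8]]
[0.44814808 0.06814888 0.198     ]
side [0.45100816 0.06785499 0.198     ]
lidcorner [0.607 0.239 0.17 ]
lidcorner [ 0.737 -0.137  0.17 ]
lidcorner [ 0.483 -0.233  0.17 ]
lidcorner [0.344 0.147 0.17 ]
```

```bash
python3 -m handwheel '[[1.9,-3.2,0.4,0,0,-7],[1.9,-3.2,0.4,0,0,-7],[1.9,-3.2,0.4,0,0,-7],[1.9,-3.2,0.4,0,0,-7],[1.9,-3.2,0.4,0,0,-7],[1.9,-3.2,0,0,0,-7],[1.9,-3.2,0,0,0,-7],[1.9,-3.2,0,0,0,-7]]' 0
python3 -m handwheel '[[1.9,-3.2,0,0,0,0],[1.9,-3.2,0,0,0,0],[1.9,-3.2,0,0,0,0],[1.9,-3.2,0,0,0,0],[1.9,-3.2,0,0,0,0],[1.9,-3.2,0,0,0,0],[0,0,0,0,0,0]]'
cat >> h.py <<'E'
def pose():
    from scipy.spatial.transform import Rotation as Rn
    s=get_state();R=Rn.from_quat(s['ee_rot']).as_matrix()
    print('t',round(s['t'],2),'p',np.round(s['position'],4),'yaw_y',round(np.degrees(np.arctan2(R[1,1],R[0,1])),1),'z',np.round(R[:,2],3),'F',np.round(s['contact_force'],1),'M',np.round(s['ft_torque'],2),'w',round(s['grip_width']*93,1),'q6',round(s['q'][5],2))
E
python3 - <<'E'
from h import *
pose()
p=load('top1');q=load('side1')
def c(pts): return np.mean(pts,0)
print(ray(p,c([[299.3,283.6],[362.5,259.5],[367.4,272.4],[304.2,296.5]]),.17), ray(q,(268.8,248.4),.17))
a=ray(p,(301.7,290),.17);b=ray(p,(365,266),.17);d=a-b;print(np.linalg.norm(d),np.degrees(np.arctan2(-d[0],d[1])))
E
```

```text
t: 0.77
position: [0.2908, 0.3181, 0.2305]
ee_rot: [0.578, 0.816, -0.005, -0.004]
contact_force: [-0.2, 0.1, 0.7]
grip_width: 0.474
t: 1.35
position: [0.4085, 0.1099, 0.2289]
ee_rot: [0.584, 0.812, -0.005, -0.003]
contact_force: [0.8, 0.5, 0.4]
grip_width: 0.013
t 1.35 p [0.4085 0.1099 0.2289] yaw_y 18.6 z [-0.011 -0.005 -1.   ] F [0.8 0.5 0.4] M [-0.03 -0.01  0.01] w 1.2 q6 -0.18
[ 0.4771238  -0.01027155  0.17      ] [ 0.47867612 -0.01783893  0.17      ]
0.11851606956960123 19.547946634962532
```

```bash
python3 -m handwheel '[[2,-2,0,0,0.6,1],[2,-2,-0.4,0,0,0],[0.2,-0.2,-0.4,0,0,0],[0,0,-0.4,0,0,0],[0,0,0,0,0,0]]'
python3 - <<'E'
from h import *
pose();snap('wrist','w1.png');pose();p=load('w1')
for X in((.4485,.069,.198),(.479,-.016,.17)):print(proj(p,X))
E
```

```text
t: 1.77
position: [0.4511, 0.0642, 0.2147]
ee_rot: [0.579, 0.815, -0.009, -0.009]
contact_force: [0.3, 0.4, 0.5]
grip_width: 0.002
t 1.77 p [0.4511 0.0642 0.2147] yaw_y 19.2 z [-0.025 -0.005 -1.   ] F [0.3 0.4 0.5] M [-0.06  0.07  0.01] w 0.2 q6 -0.3
t 1.82 p [0.4509 0.0645 0.2151] yaw_y 19.2 z [-0.025 -0.005 -1.   ] F [-1.1 -1.2 -0.2] M [-0.08  0.03 -0.01] w 0.6 q6 -0.3
[312.12849189 267.88984569]
[314.86450098 391.16849946]
```

View pics/w1.png

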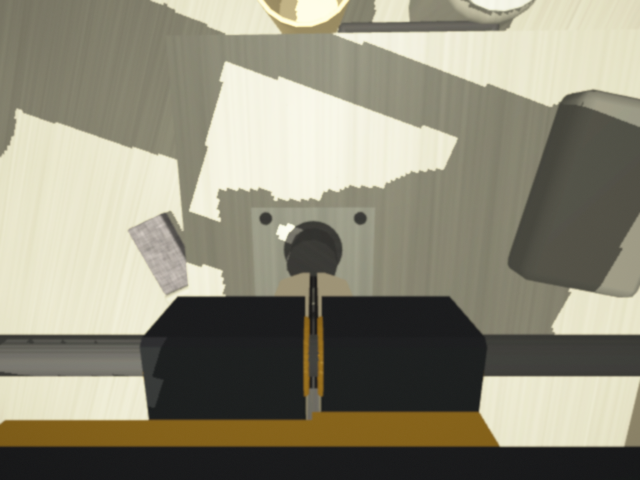

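The wrist view shows the button around (313,250), just beyond the fingertips. I predicted (312,268), so I'm zooming in to check the offset.

```bash
python3 - <<'E'
from h import *
p=load('w1');print(-p['R'].T@p['t'],p['R'][2])
e=[np.array([np.cos(a),np.sin(a),0])*.013 for a in np.linspace(0,6.28,13)]
for z in(.198,.17):
    P=np.array([proj(p,np.array([.4485,.069,z])+k) for k in e]);print(z,P.min(0),P.max(0))
im=p['im'][200:300,250:380][:,:,::-1].astype(float);im=np.clip(im*2,0,255).astype(np.uint8)
cv2.imwrite('pics/w1c.png',cv2.resize(im,None,fx=5,fy=5,interpolation=cv2.INTER_CUBIC))
E
```

```text
[0.43308489 0.12875266 0.38109528] [ 0.05629574 -0.23689756 -0.96990223]
0.198 [286.58780782 243.04902975] [337.90191401 291.96695705]
0.17 [291.08068851 230.19754941] [336.06453517 273.50292885]
```

View pics/w1c.png

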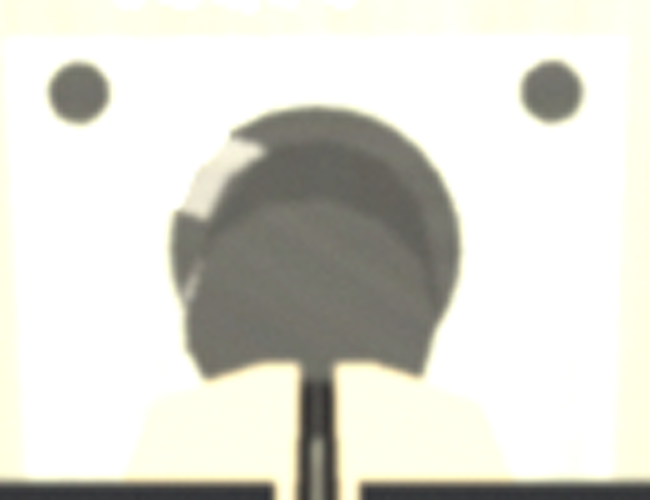

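```bash
python3 -m handwheel '[[-0.3,0.6,-0.4,0,-1.4,0.4],[0,0,-0.4,0,0,0],[0,0,-0.3,0,0,0],[0,0,0,0,0,0]]'
python3 - <<'E'
from h import *
pose()
snap('side','s0.png');snap('top','t0.png');pose()
E
```

```text
t: 2.15
position: [0.4459, 0.074, 0.2037]
ee_rot: [0.574, 0.819, -0.002, 0.001]
contact_force: [0.0, 0.3, -0.1]
grip_width: 0.007
t 2.15 p [0.4459 0.074  0.2037] yaw_y 19.9 z [-0.    -0.004 -1.   ] F [ 0.   0.3 -0.1] M [-0.06  0.13 -0.04] w 0.6 q6 -0.29
t 2.25 p [0.4464 0.0737 0.2044] yaw_y 19.9 z [ 0.    -0.004 -1.   ] F [-0.4  1.7 -0.5] M [-0.13  0.03  0.03] w 0.8 q6 -0.29
```

```bash
python3 -m handwheel '[[0.15,-0.3,-0.2,0,0,0],[0,0,-0.15,0,0,0],[0,0,-0.1,0,0,0],[0,0,0,0,0,0]]'
cat > chk.py <<'E'
from h import *
pose()
a=load('s0')['im'].astype(int);b=read_camera('side').astype(int);r=(slice(215,280),slice(250,290))
print('side diff',np.abs(a-b)[r].max(2).mean().round(1),(np.abs(a-b)[r].max(2)>25).sum())
E
python3 chk.py
```

```text
t: 2.58
position: [0.4487, 0.0704, 0.2003]
ee_rot: [0.575, 0.818, -0.001, 0.002]
contact_force: [-0.1, -0.2, 0.2]
grip_width: 0.004
t 2.58 p [0.4487 0.0704 0.2003] yaw_y 19.9 z [ 0.001 -0.004 -1.   ] F [-0.1 -0.2  0.2] M [-0.05  0.03  0.03] w 0.3 q6 -0.3
side diff 4.8 73
```

View pics/s0.png

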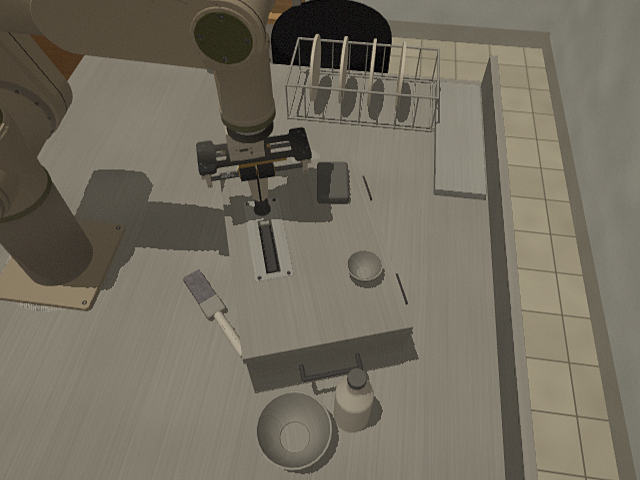

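The side view has the fingertips right over the button and the handle recess in clear sight at (268,250). Pressing slowly now.

```bash
python3 -m handwheel '[[0,0,-0.15,0,0,0],[0,0,-0.15,0,0,0],[0,0,-0.1,0,0,0],[0,0,0,0,0,0]]';python3 chk.py
```

```text
t: 2.97
position: [0.4489, 0.0702, 0.1972]
ee_rot: [0.575, 0.818, -0.001, 0.002]
contact_force: [-2.0, 0.2, 3.3]
grip_width: 0.005
t 2.97 p [0.4489 0.0702 0.1972] yaw_y 19.8 z [ 0.002 -0.004 -1.   ] F [-2.   0.2  3.3] M [-0.09  0.38 -0.02] w 0.5 q6 -0.3
side diff 5.0 83
```

Contact is at about 0.198 m, as expected. Continuing in small steps.

```bash
python3 -m handwheel '[[0,0,-0.15,0,0,0],[0,0,-0.1,0,0,0],[0,0,0,0,0,0]]';python3 chk.py|tail -2
python3 -m handwheel '[[0,0,-0.15,0,0,0],[0,0,0,0,0,0]]'|grep -E "pos|con";python3 chk.py|tail -1
```

```text
t: 3.27
position: [0.449, 0.0702, 0.1953]
ee_rot: [0.575, 0.818, -0.001, 0.002]
contact_force: [-2.1, -0.5, 5.2]
grip_width: 0.005
t 3.27 p [0.449  0.0702 0.1953] yaw_y 19.8 z [ 0.002 -0.004 -1.   ] F [-2.1 -0.5  5.2] M [-0.01  0.51  0.03] w 0.5 q6 -0.3
side diff 5.2 89
position: [0.4492, 0.0702, 0.1941]
contact_force: [-2.7, -0.1, 4.2]
side diff 5.2 90
```

```bash
for i in 1; do python3 -m handwheel '[[0,0,-0.15,0,0,0],[0,0,0,0,0,0]]'|grep -E "pos|con";python3 chk.py|tail -1
python3 -m handwheel '[[0,0,-0.15,0,0,0],[0,0,0,0,0,0]]'|grep -E "pos|con";python3 chk.py|tail -1; done
```

```text
position: [0.4493, 0.0702, 0.1929]
contact_force: [-2.2, -0.0, 3.1]
side diff 5.3 99
position: [0.4493, 0.0703, 0.1916]
contact_force: [-2.0, 0.8, 3.7]
side diff 5.5 103
```

```bash
echo "import sys;sys.exit(int((np.abs(a-b)[r].max(2)>25).sum()>220 or get_state()['contact_force'][2]>11))">>chk.py
python3 -m handwheel '[[0,0,-0.13,0,0,0],[0,0,0,0,0,0]]'|grep -E "pos|con";python3 chk.py &&
python3 -m handwheel '[[0,0,-0.13,0,0,0],[0,0,0,0,0,0]]'|grep -E "pos|con" && python3 chk.py &&
python3 -m handwheel '[[0,0,-0.13,0,0,0],[0,0,0,0,0,0]]'|grep -E "pos|con" && python3 chk.py
```

```text
position: [0.4494, 0.0703, 0.1907]
contact_force: [-1.9, 0.0, 4.4]
t 4.13 p [0.4494 0.0703 0.1907] yaw_y 19.8 z [ 0.004 -0.004 -1.   ] F [-1.9  0.   4.4] M [-0.09  0.49  0.03] w 0.3 q6 -0.3
side diff 5.5 104
position: [0.4495, 0.0703, 0.1895]
contact_force: [-0.8, 0.6, 2.0]
t 4.35 p [0.4495 0.0703 0.1895] yaw_y 19.8 z [ 0.004 -0.004 -1.   ] F [-0.8  0.6  2. ] M [-0.    0.26  0.02] w 0.4 q6 -0.3
side diff 6.4 139
position: [0.4495, 0.0703, 0.1884]
contact_force: [-1.9, 0.2, 3.9]
t 4.57 p [0.4495 0.0703 0.1884] yaw_y 19.8 z [ 0.004 -0.004 -1.   ] F [-1.9  0.2  3.9] M [-0.04  0.41  0.  ] w 0.7 q6 -0.3
side diff 7.6 194
```

```bash
python3 - <<'E'
from h import *
pose();b=snap('side','s1.png');a=load('s0')['im']
c=np.hstack([x[180:290,220:310] for x in(a,b)])[:,:,::-1]
cv2.imwrite('pics/s1c.png',cv2.resize(c,None,fx=4,fy=4,interpolation=cv2.INTER_CUBIC))
E
```

```text
t 4.62 p [0.4495 0.0703 0.1886] yaw_y 19.8 z [ 0.004 -0.004 -1.   ] F [-2.6 -0.5  4.7] M [-0.08  0.44 -0.02] w 0.6 q6 -0.3
```

View pics/s1c.png

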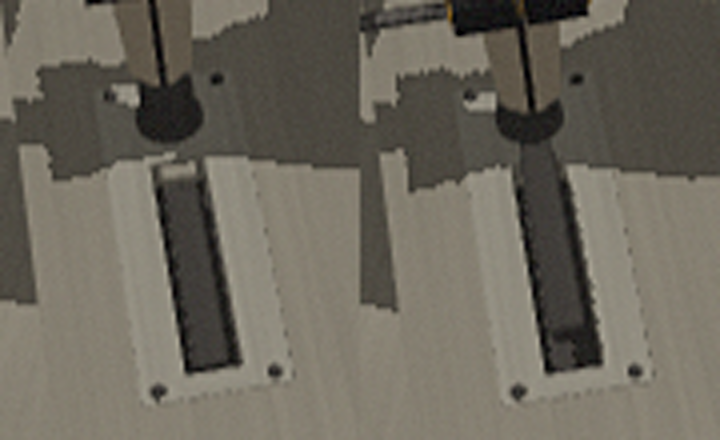

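The handle has popped out: in the side crop, the bar now sits raised over its recess. I lift off, open the fingers partly, and move over the handle.

```bash
python3 -m handwheel '[[0,0,1,0,0,0],[0,0,2,0,0,0],[0,0,2,0,0,0],[1,-2.9,1,0,0,0],[1,-2.9,0,0,0,0],[1,-2.9,0,0,0,0],[0,0,0,0,0,0]]' 4.5
python3 - <<'E'
from h import *
pose();p=camera_params('top');q=camera_params('side')
for n in('top','side'):snap(n,n+'2.png')
c=np.hstack([load('top2')['im'][240:320,260:390],load('side2')['im'][190:270,225:355]])[:,:,::-1]
cv2.imwrite('pics/c2.png',cv2.resize(c,None,fx=3,fy=3,interpolation=cv2.INTER_CUBIC))
print(proj(p,(.4795,-.016,.206)),proj(q,(.4795,-.016,.206)))
E
```

```text
t: 5.25
position: [0.4799, -0.0184, 0.2533]
ee_rot: [0.572, 0.82, -0.001, 0.003]
contact_force: [-0.3, 0.5, -0.2]
grip_width: 0.452
t 5.25 p [ 0.4799 -0.0184  0.2533] yaw_y 20.2 z [ 0.005 -0.005 -1.   ] F [-0.3  0.5 -0.2] M [-0.04  0.01  0.02] w 42.0 q6 -0.49
[337.59158288 276.35271405] [267.83361725 236.17445182]
```

View pics/c2.png

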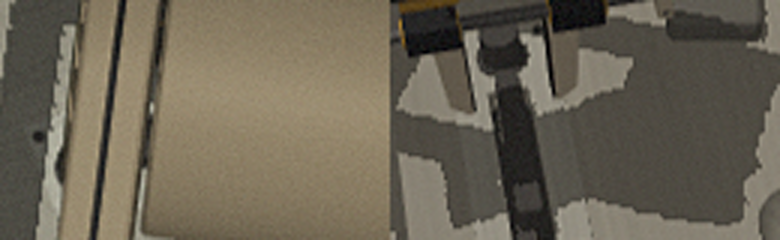

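The side crop shows the popped bar standing centrally between the open fingers, its centre near the predicted (268,236). Descending and gripping.

```bash
python3 -m handwheel '[[0,0.2,-2,0,0,0],[0,0,-2,0,0,0],[0,0,-1.5,0,0,0],[0,0,-1,0,0,0],[0,0,0,0,0,0]]'
python3 - <<'E'
from h import *
pose()
E
```

```text
t: 5.77
position: [0.4779, -0.0089, 0.1866]
ee_rot: [0.571, 0.821, 0.001, 0.002]
contact_force: [0.4, -1.2, -0.5]
grip_width: 0.486
t 5.77 p [ 0.4779 -0.0089  0.1866] yaw_y 20.3 z [ 0.005 -0.001 -1.   ] F [ 0.4 -1.2 -0.5] M [-0.1   0.1   0.04] w 45.2 q6 -0.48
```

```bash
python3 -m handwheel '[[0.15,-0.7,-0.3,0,0,-0.5],[0,0,0,0,0,0],[0,0,0,0,0,0]]'
python3 -m handwheel '[[0,0,0,0,0,0],[0,0,0,0,0,0],[0,0,0,0,0,0],[0,0,0,0,0,0],[0,0,0,0,0,0],[0,0,0,0,0,0]]' 0
python3 - <<'E'
from h import *
pose()
E
```

```text
t: 6.02
position: [0.4793, -0.0149, 0.1842]
ee_rot: [0.574, 0.819, 0.001, 0.002]
contact_force: [-0.0, 0.3, 0.6]
grip_width: 0.488
t: 6.52
position: [0.4785, -0.0162, 0.1868]
ee_rot: [0.575, 0.818, -0.0, 0.002]
contact_force: [0.3, 0.6, 3.3]
grip_width: 0.172
t 6.52 p [ 0.4785 -0.0162  0.1868] yaw_y 19.8 z [ 0.003 -0.002 -1.   ] F [0.3 0.6 3.3] M [ 0.12 -0.05  0.01] w 16.0 q6 -0.48
```

Width reads 16 mm, which matches the bar. Now turning clockwise (negative z).

```bash
python3 -m handwheel '[[0,0,0,0,0,-5],[0,0,0,0,0,-5],[0,0,0,0,0,-5],[0,0,0,0,0,-5],[0,0,0,0,0,0]]'
python3 -c 'from h import *;pose()'
```

```text
t: 6.93
position: [0.4782, -0.0162, 0.1871]
ee_rot: [0.713, 0.701, -0.001, 0.002]
contact_force: [-0.2, -0.4, -0.6]
grip_width: 0.169
t 6.93 p [ 0.4782 -0.0162  0.1871] yaw_y -1.0 z [ 0.001 -0.004 -1.   ] F [-0.2 -0.4 -0.6] M [-0.18  0.11  0.26] w 15.7 q6 -0.12
```

```bash
python3 -m handwheel '[[0,0,0,0,0,-5],[0,0,0,0,0,-5],[0,0,0,0,0,-5],[0,0,0,0,0,-5],[0,0,0,0,0,-5],[0,0,0,0,0,0]]'
python3 -c 'from h import *;pose()'
python3 -m handwheel '[[0,0,0.1,0,0,-4],[0,0,0.2,0,0,-4],[0,0,0.2,0,0,-4],[0,0,0,0,0,0]]'
python3 -c 'from h import *;pose()'
```

```text
t: 7.43
position: [0.4782, -0.0161, 0.188]
ee_rot: [0.848, 0.53, -0.001, 0.002]
contact_force: [-1.9, 0.1, 4.1]
grip_width: 0.172
t 7.43 p [ 0.4782 -0.0161  0.188 ] yaw_y -25.9 z [-0.    -0.004 -1.   ] F [-1.9  0.1  4.1] M [-0.    0.5   0.09] w 16.0 q6 0.32
t: 7.77
position: [0.4795, -0.0155, 0.1946]
ee_rot: [0.896, 0.445, 0.0, 0.002]
contact_force: [-1.5, -0.4, 3.5]
grip_width: 0.17
t 7.77 p [ 0.4795 -0.0155  0.1946] yaw_y -37.2 z [ 0.003 -0.003 -1.   ] F [-1.5 -0.4  3.5] M [-0.09  0.75  0.08] w 15.8 q6 0.51
```

The lid has let go and is lifting. I follow it upward with a matching tilt while finishing the turn.

```bash
python3 -m handwheel '[[0.03,0.01,0.25,-0.3,0.9,-3.5],[0.03,0.01,0.25,-0.3,0.9,-3.5],[0.03,0.01,0.25,-0.3,0.9,-3.5],[0.03,0.01,0.25,-0.3,0.9,-3.5],[0,0,0,0,0,0]]'
python3 -c 'from h import *;pose()'
```

```text
t: 8.18
position: [0.4817, -0.0145, 0.2051]
ee_rot: [0.939, 0.343, -0.032, -0.003]
contact_force: [-3.1, 0.1, 4.7]
grip_width: 0.17
t 8.18 p [ 0.4817 -0.0145  0.2051] yaw_y -50.0 z [-0.063 -0.017 -0.998] F [-3.1  0.1  4.7] M [-0.31  0.66  0.11] w 15.8 q6 0.75
```

```bash
python3 -m handwheel '[[0.03,0.01,0.25,-0.3,0.9,-3.5],[0.03,0.01,0.25,-0.3,0.9,-3],[0.03,0.01,0.2,-0.3,0.8,-2],[0,0,0,0,0,0]]'
python3 -c 'from h import *;pose()'
```

```text
t: 8.52
position: [0.4831, -0.0138, 0.2114]
ee_rot: [0.958, 0.282, -0.056, -0.006]
contact_force: [-3.2, 1.2, 3.8]
grip_width: 0.168
t 8.52 p [ 0.4831 -0.0138  0.2114] yaw_y -57.3 z [-0.11  -0.02  -0.994] F [-3.2  1.2  3.8] M [-0.29  0.5   0.16] w 15.7 q6 0.89
```

```bash
python3 -m handwheel '[[0,0,0.2,0,0.3,-2],[0,0,0.1,0,0,-1.5],[0,0,0,0,0,0]]'
python3 -c 'from h import *;pose()'
```

```text
t: 8.77
position: [0.4837, -0.0135, 0.2136]
ee_rot: [0.964, 0.259, -0.056, -0.009]
contact_force: [0.1, 1.6, 1.3]
grip_width: 0.17
t 8.77 p [ 0.4837 -0.0135  0.2136] yaw_y -60.0 z [-0.113 -0.012 -0.993] F [0.1 1.6 1.3] M [-0.13  0.02  0.16] w 15.8 q6 0.93
```

```bash
python3 -m handwheel '[[0,0,0,0,0,0],[0,0,0,0,0,0],[0,0,0,0,0,0],[0,0,0,0,0,0]]' 4.5
python3 -c 'from h import *;pose()'
python3 -m handwheel '[[0.1,0,1,0,0,0],[0.15,0,1.5,0,0,0],[0.2,0,2,0,0,0],[0.2,0,2,0,0,0],[-1,0,3,0,0,0],[-2,0,3,0,0,0],[-3,0,2,0,0,0],[-3,0,1,0,0,0]]'
python3 -m handwheel '[[-3,0,0,0,0,0],[-3,0,0,0,0,0],[-1,0,0,0,0,0],[0,0,0,0,0,0],[0,0,0,0,0,0]]'
python3 - <<'E'
from h import *
pose();snap('side','s3.png');snap('top','t3.png')
E
```

```text
t: 9.1
position: [0.4828, -0.014, 0.2129]
ee_rot: [0.963, 0.263, -0.056, -0.009]
contact_force: [-0.3, -0.5, -0.1]
grip_width: 0.409
t 9.1 p [ 0.4828 -0.014   0.2129] yaw_y -59.6 z [-0.113 -0.012 -0.993] F [-0.3 -0.5 -0.1] M [ 0.03  0.02 -0.01] w 38.0 q6 0.92
t: 9.77
position: [0.3955, -0.0142, 0.3729]
ee_rot: [0.963, 0.264, -0.061, -0.011]
contact_force: [0.8, 0.2, 0.6]
grip_width: 0.484
t: 10.18
position: [0.3205, -0.0143, 0.3833]
ee_rot: [0.963, 0.264, -0.053, -0.007]
contact_force: [0.6, 0.6, -0.1]
grip_width: 0.481
t 10.18 p [ 0.3205 -0.0143  0.3833] yaw_y -59.4 z [-0.106 -0.015 -0.994] F [ 0.6  0.6 -0.1] M [-0.03  0.06  0.03] w 44.7 q6 0.86
```

View pics/s3.png

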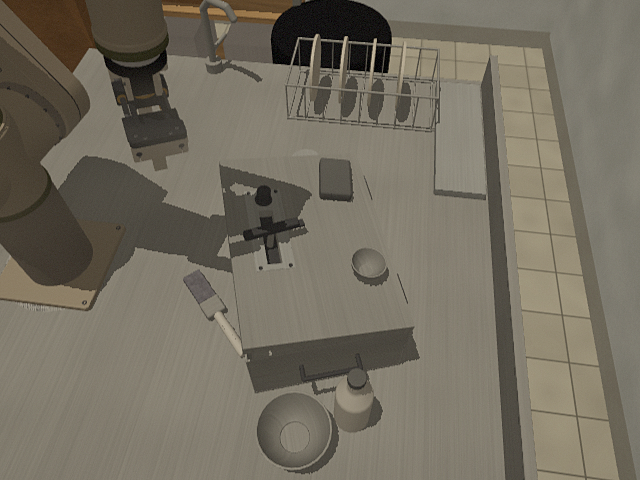

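The lid is ajar, the bar runs crosswise from (245,237) to (303,223), the bystanders are in place and the arm is clear. One numeric check of the bar angle, then I hand in.

```bash
python3 - <<'E'
from h import *
q=load('s3');a=ray(q,(247,235),.24);b=ray(q,(302,223),.226);d=(b-a)[:2]
ang=np.degrees(np.arctan2(d[1],d[0]));print('bar len',np.linalg.norm(d),'dir',ang,'turn',109.7-ang)
print(sign_off())
E
```

```text
bar len 0.09881809900661905 dir 29.209137404029455 turn 80.49086259597055
the job is handed in; nothing more can be done
None
```

The chest is unlatched and I've handed the job in. sign_off reports no verdict, so the results below are my own checks. The whole run took about 10 s of the 64 s allowed.

- **Button:** I pressed it in steps of about 1 mm. The handle popped out at roughly 8–9 mm depth, and the measured upward force stayed near 5 N against the 20 N limit.
- **Handle:** I gripped the bar at a measured width of 16 mm and turned it clockwise, rising and tilting with the lid as it sprang up. The wrist read about 80° of turn when I let go. The last side picture gave about 80.5°, with the bar measuring 99 mm against its 100 mm. Both agree with the 1.4 rad stop.
- **Lid and surroundings:** In the last picture the lid is ajar and the bystanders visible there look undisturbed. The tumbler, and most of the can, are hidden behind the raised lid, and I didn't view the final top picture. I didn't measure how far any bystander moved.
- **Release:** The gripper is open and well clear, and the measured contact force is about zero.

No check failed. One correction was needed: the approach to the handle overshot by about 7 mm, and I fixed it before gripping. The lid angle and how far the handle stands out were judged only from the picture and the roughly 27 mm the tool rose, not measured directly.

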